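# Close the manuscript case's hasp and present its opened combination lock

## Robot

A 6-joint arm with a two-finger parallel gripper is mounted at the origin on the work surface. World frame = base frame: x ahead of the robot, y to its left, z up, the work surface at z = 0. Lengths are in mm, angles in degrees, forces in N, time in s.
With the tool pointing down it reaches from about 300 to 850 mm from the base axis. Payload 4.2 kg.
Tool frame: the origin (TCP) lies at the very end of the fingers, on their centre line; the grasp point (between the pads) lies 19 mm behind it (env.tcp_to_grasp is the distance from the TCP to the grasp point, in mm); z points along the fingers, y is the line along which they close (so a half turn about z gives the same grasp; the last joint's range is limited). The gripper opens to 91 mm and grips with 3 to 60 N. Pads are 32 mm wide; open, the fingers measure 118 mm over their backs; the gripper's body (76 mm by 178 mm) begins 60 mm behind the grasp point.
Start: joints at [74.313, 18.312, 89.639, -0, 72.044, -1.146], TCP at [144.375, 556.596, 213.976] pointing down, gripper open.
Joint ranges: [-177.97, 177.97], [-48.28, 115.42], [12.27, 149.76], [-77.06, 257.06], [2.81, 150.46], [-146.56, 146.56]. Speed limits (degrees/s): [147.25, 147.25, 180, 180, 180, 180].

## Interface

Orientations are given as [roll, pitch, yaw] about the fixed x, y, z axes, in that order (R = Rz(yaw) Ry(pitch) Rx(roll)).
In Python, from workcell import env gives the robot as it stands.
- The arm moves only by the tool move_arm, never from a script. Its argument "plan" is a list of rows, each a list of 3 entries, a list of its own where there are three numbers: the shift along the world's x, y, z in cm, then the turn about the world's z in degrees, then the closure, from 0 (fully open) to 1 (shut). In form: [[[x, y, z], turn, claw], ...]. A call has 1 to 5 rows; each row shifts and turns the commanded pose from where the row before left it; what a row does not reach is not made up. A row lasts 1/10 s, in which the tool goes at most 50 mm and 8.59 degrees, less where a joint would pass 70% of its speed; a pose out of reach is approached as far as the arm can. A call is refused whole if a number of a shift passes 5 or a number of a turn 8.59, either way. A call with a gripper value outside its range is refused whole. The fingers move at their own pace and stop on an object; "squeeze" is the grip in N (left out, the last holds). Time passes only in rows, so rows that do not move let the fingers close. It gives the time, the measured TCP pose, the force, the opening and the grip force at its end, in the units of the state.
- env.state(): the state, without advancing time (a new reading comes with each control period).
- env.grab_frame(name): name is "scene" or "top" or "wrist"; returns a dict with "frame" (400x640x3 uint8, red, green, blue), "z_map" (400x640 float32, mm along the optical axis (not along the pixel's ray), 0 where there is no reading), "fovy" (degrees; the focal length in pixels is half the picture's height over the tangent of half this angle, whatever the lens; pixels are square), "cx", "cy" (the principal point, pixels), "D" ([k1, k2, p1, p2, k3] as OpenCV has them; the pictures are not rectified), "position" and "orientation" of the camera in the world. Camera axes: x right, y down, z forward; pixel columns grow to the right and rows downward; lengths in mm; the calibration is good to about 2 mm. A picture is of the moment at which its call begins.
- env.job_done(): hands the job in; it is judged then, once.
Trained networks look in a picture, given as the dict that the camera call returned (one of the last four; its "shot" number tells which), for a name from the list of things; names that differ only in an ending like _2 or _b are one class to them, and where a whole thing is asked for, a point or a joint stands for the part that bears it (a point fixed in the world has none). Each returns a list of dicts, best first, with "score" (0 to 1); they miss things now and then, are a little off and sometimes report something else, mostly with a low value. They report only what shows in the picture. A call takes as long as a camera call.
- env.search_frame(picture, label): "point" ([column, row] in pixels, amid what is visible of it).
- env.landmark_of(picture, label): "point" ([column, row] in pixels: a listed point, or the origin of a listed thing).
The state is a dict: "time_s": time; "qpos": joint angles; "qvel": joint speeds; "effort": joint torques, N m; "ee_pos": TCP position; "ee_rot": TCP orientation; "force": force on the tool from outside, world axes, zero at the start; "torque": the same for the moment, N m; "gripper_width": finger opening in mm; "gripper_force": force on a finger pad.
Only numpy, scipy, OpenCV 4.12 (cv2) and the standard library are available. Lean on these libraries where they do the work, as an engineer would, in place of code of your own. Each camera call takes 0.05 s, during which the arm holds its last target. There are 200 camera calls.

## Task

First swing the manuscript case's hasp fully down over its staple. Then turn the dial of the big combination padlock clockwise, click by click, into the notch where the dark pointer line on its ridge points straight at the shackle, and pull the shackle open. Lift the open lock out of its stand and finish while holding it still in the air, the shackle's bow right above the staple and at least 10 cm higher than it, touching nothing else, the hasp still down, and the sponge on the case and the brush and small padlock by the stand left where they are.

Things in the scene. Friction and masses are not known exactly. Their poses are not given: they have to be found in the camera images.
- case: wooden manuscript case fixed to the table, 200 (x) x 240 (y) x 85 mm high, top flat; its x axis points from the front rail (robot's side) to the lid's rear; origin at the centre of its underside. It may stand left or right of the lock
- hasp (a joint): angle of the steel hasp leaf (88 mm long from its hinge, 44 mm wide, 3 mm thick, slot 10 x 26 mm centred 50 mm from the hinge). 0: flat on the front rail, staple through the slot; grows as the leaf rises (1.57 upright) and leans back over the lid. Axis: the case's y, at hasp_hinge. Starts at 1.5 to 2.2. Stiff (0.045 N m): stays where it is left
- hasp_hinge (a point): middle of the hasp's hinge line, on the case top: case frame (5, 0, 89) mm; axes are the case's
- hasp_tip (a point): middle of the leaf's free end, 88 mm from the hinge; moves with the leaf
- staple (a point): top of the steel staple, a loop 23 mm wide (y), 5 mm thick (x), standing 20.5 mm above the case top: case frame (-45, 0, 105.5) mm
- stand: wooden lock stand fixed to the table: floor 80 x 85 mm, 20 mm above the table; front lip up to 28 mm (outer face 38.5 mm in front of the origin), side walls up to 34 mm, open at the back; the padlock lies in it with 1.5 mm play. Origin at the centre of its underside, below the padlock's centre; -x is the shackle's side. Yaw within 0.4
- padlock: combination padlock lying flat in the stand with the dial up: dark steel body 58 (x) x 70 (y) x 30 mm high, total about 0.4 kg; origin at the centre of its underside (20 mm above the table at the start); -x is the shackle's side
- dial (a joint): angle of the dial about the vertical, counterclockwise from above positive. 0: the dark pointer line points at the shackle (-x of the padlock), the only notch where the shackle can be pulled (within about 0.12). Click notches every 0.524 (30 degrees), felt as about 0.05 N m. Starts at 0.6 to 1.5, so turn it clockwise; stops at -1.55 and 1.55
- dial_grip (a point): point on the dial's axis, mid-ridge, 48 mm above the padlock's underside. Ridge to grip: 40 mm long, 12 wide, 20 high, its top 58 mm above the padlock's underside, on a disc 46 mm across and 8 mm high. x axis along the ridge, pointer line towards -x; turns with the dial
- shackle (a joint): travel of the shackle out of the padlock towards the padlock's -x: 0 shut, 0.020 fully open. Friction 1.5 N; with the dial wrong it jams after 3 to 5 mm of play
- bow (a point): middle of the shackle's bow, on the axis of its 9 mm round bar: 78 mm in front of the padlock's origin shut (98 open), 35 mm above the table at the start; axes as the padlock's. The bar is straight along y for 27 mm; legs 23.5 mm either side; 44 mm free between bow and lock body when shut. Pinched from above and lifted, the lock droops below the bow by its weight
- sponge_b: brown sponge disc, 56 mm across, 18 mm high, lying on the case's lid to the left of the hasp; origin at the centre of its underside. Leave alone
- brush: wooden brush lying near the lock stand (80 to 105 mm to the left of its centre), 180 mm long, 20 mm high; origin under its middle. Leave alone
- key_padlock: small brass padlock with a keyhole and no dial, standing shackle-up near the lock stand (95 to 120 mm to the right of its centre), 26 x 40 mm, 65 mm high; not the lock of this task; origin at the centre of its underside. Leave alone

How it is judged (in metres and radians):
On the way, in this order (a step that is already met when the one before it is completed fails the run):
1. the hasp lies down over the staple while the lock is still shut (value of joint hasp below 0.12 rad and value of joint shackle below 0.008 m), for 0.2 s.
2. the dial stands in the opening notch (value of joint dial between -0.2 and 0.2 rad), for 0.2 s.
3. the shackle is pulled open (value of joint shackle above 0.014 m), for 0.1 s.
At the end, for the whole second after the job is handed in: Fingers hold the padlock (over 1.5 N), case and stand do not carry it (under 0.2 N), shackle open over 14 mm, its bow over 0.20 m above the table and within 50 mm of the staple seen from above, lock still (under 0.06 m/s), hasp down (under 0.12 rad) (value of joint hasp below 0.12 rad and value of joint shackle above 0.014 m and horizontal distance between bow and staple below 0.05 m and height (world z) of bow above 0.2 m and contact force between the fingers and padlock above 1.5 N and contact force between padlock and case below 0.2 N and contact force between padlock and stand below 0.2 N and linear speed of padlock below 0.06 m/s); the arm keeps its last pose, push and grip.
It fails at once if the sponge on the case, the brush or the small padlock is moved by more than 40 mm (distance of any of sponge_b, brush, key_padlock from where it was at the start of the episode above 0.04 m).
It also fails if it takes over 67 s, if anything falls off the work surface, if the arm or the gripper's body presses on something with over 40 N, if the wrist force passes 120 N, or if a joint passes its speed limit or range.

## Working session

There is one attempt and no reset: what is moved stays moved. The work goes in short steps, Python scripts to look and compute and a tool call to move; the robot and the scene stay as the last step left them, time stands still between calls to the robot, and variables do not carry over. Pictures are saved under pics/ and viewed, at most 10 in all, crops included, and the job is handed in when it is done.

Besides the shell and the picture viewer there is one more tool, called after ">>>" as name(argument=value, ...), one argument or row to a line, values as JSON. move_arm: Moves the arm, as the interface text tells. Its arguments: {"type":"object","properties":{"plan":{"type":"array","items":{"type":"array"}},"squeeze":{"type":"number"}},"required":["plan"]}

```bash
mkdir -p pics; cat > h.py <<'E'
import numpy as np, cv2
from scipy.spatial.transform import Rotation as R
from workcell import env
def K(p):
    f=200/np.tan(np.radians(p["fovy"])/2); return np.array([[f,0,p["cx"]],[0,f,p["cy"]],[0,0,1.]])
def rot(p):
    o=np.array(p["orientation"],float)
    return o if o.shape==(3,3) else R.from_euler('xyz',o,degrees=True).as_matrix()
def ray(p,px):
    u=cv2.undistortPoints(np.array([[px]],float),K(p),np.array(p["D"],float))[0,0]
    return rot(p)@np.array([u[0],u[1],1.])
def at_z(p,px,z):
    d=ray(p,px); o=np.array(p["position"],float); return o+d*(z-o[2])/d[2]
def depth(p,px,r=2):
    c,w=map(int,np.round(px)); a=p["z_map"][max(w-r,0):w+r+1,max(c-r,0):c+r+1]; a=a[a>0]
    return np.array(p["position"],float)+ray(p,px)*np.median(a) if a.size else None
def proj(p,X):
    Rm=rot(p).T; t=-Rm@np.array(p["position"],float)
    return cv2.projectPoints(np.array([X],float),cv2.Rodrigues(Rm)[0],t,K(p),np.array(p["D"],float))[0].reshape(-1,2)
def save(p,n,box=None,s=1):
    im=p["frame"][...,::-1]
    if box: im=im[box[1]:box[3],box[0]:box[2]]
    cv2.imwrite("pics/"+n,cv2.resize(im,None,fx=s,fy=s,interpolation=cv2.INTER_CUBIC))
E
python3 - <<'E'
from h import *
np.set_printoptions(precision=1,suppress=True)
ims=[]
for cam in ("scene","top"):
    p=env.grab_frame(cam); print(cam,p["position"],p["orientation"],p["fovy"],p["D"])
    ims.append(p["frame"])
    for l in ["case","hasp_hinge","hasp_tip","staple","stand","padlock","dial_grip","bow","sponge_b","brush","key_padlock"]:
        for d in env.landmark_of(p,l)[:2]:
            q=depth(p,d["point"]); print(l,round(d["score"],2),np.array(d["point"]),q)
    save(p,cam+"0.png",s=1.25)
print(env.state())
E
```

```text
scene [1330.7  -59.4  762.5] [-131.5    0.5   84.8] 53.44349447599092 [-0.  0.  0.  0.  0.]
case 0.62 [396.7 213.7] [655.7 196.5  84.5]
case 0.36 [192.5 227.2] [ 590.  -317.2   22.4]
hasp_hinge 0.62 [397.6 192.3] [584.9 215.7  90.6]
hasp_hinge 0.56 [392.2 176.2] [536.3 211.5 105.1]
hasp_tip 0.98 [402.8 165.8] [580.1 219.2 172. ]
staple 0.95 [391.7 173.1] [501.3 220.7  87.2]
stand 0.59 [233.8 230.9] [ 629.1 -206.2   38.1]
stand 0.23 [436.  199.2] [632.8 299.  102.2]
padlock 0.88 [233.2 226.7] [ 625.1 -206.3   49.1]
dial_grip 0.52 [233.5 215.3] [ 610.6 -202.8   74.4]
bow 0.61 [242.5 204. ] [ 527.  -189.5   34.4]
sponge_b 0.89 [436.9 200.5] [636.9 300.1 101.4]
sponge_b 0.51 [232.6 227. ] [ 625.4 -207.9   48.6]
brush 0.91 [264.4 246.3] [ 670.3 -131.4   18.4]
top [ 345.9  -11.7 1342.1] [-170.2    1.3  -91.6] 42.60941003136504 [-0.1  0.   0.   0.   0. ]
case 0.8 [241.3 210.7] [561.1 203.4  85.2]
hasp_hinge 0.87 [233.4 201.9] [579.9 219.2 107.4]
hasp_tip 0.45 [226.  196.2] [583.  225.9 166.1]
staple 0.74 [236.3 221.5] [533.7 215.4  88.6]
stand 0.86 [403.  201.2] [ 577.9 -205.5   55.5]
stand 0.24 [395.2 225.7] [ 522.3 -189.     4.1]
padlock 0.97 [408.3 198.7] [ 580.5 -216.4   74.2]
dial_grip 0.57 [406.3 192.6] [ 595.7 -211.8   77.1]
dial_grip 0.47 [445.  204.2] [ 570.  -317.5   36.5]
bow 0.72 [370.6 183.1] [ 636.  -128.2   17.3]
sponge_b 0.68 [203.  188.5] [617.6 297.4 101.6]
brush 0.96 [371.2 184.1] [ 633.8 -129.8   14.8]
brush 0.2 [202.6 187.1] [621.1 298.4 102. ]
key_padlock 0.52 [445.6 204.2] [ 570.  -319.1   36.2]
{'time_s': 1.2, 'qpos': array([74.3, 18.3, 89.6,  0. , 72. , -1.1]), 'qvel': array([ 0. , -0. , -0.1, -0. ,  0. ,  0. ]), 'effort': array([  0. , -41.2, -23.2,   0.1,   0. ,   0. ]), 'ee_pos': array([144.4, 556.6, 214. ]), 'ee_rot': array([180. ,  -0. , 165.5]), 'force': array([-0.3, -0.1,  0.3]), 'torque': array([0., 0., 0.]), 'gripper_force': 0.0, 'gripper_width': 91.25971476999598}
```

View images.

```bash
python3 - <<'E'
import cv2,numpy as np
a=cv2.imread("pics/top0.png");b=cv2.imread("pics/scene0.png")
a=cv2.resize(a[180:340,200:620],None,fx=1.9,fy=1.9,interpolation=2)
b=cv2.resize(b[170:340,180:600],None,fx=1.9,fy=1.9,interpolation=2)
c=np.vstack([a[:298],b[:300]]); cv2.imwrite("pics/c0.png",c); print(c.shape)
E
```

```text
(598, 798, 3)
```

View pics/c0.png

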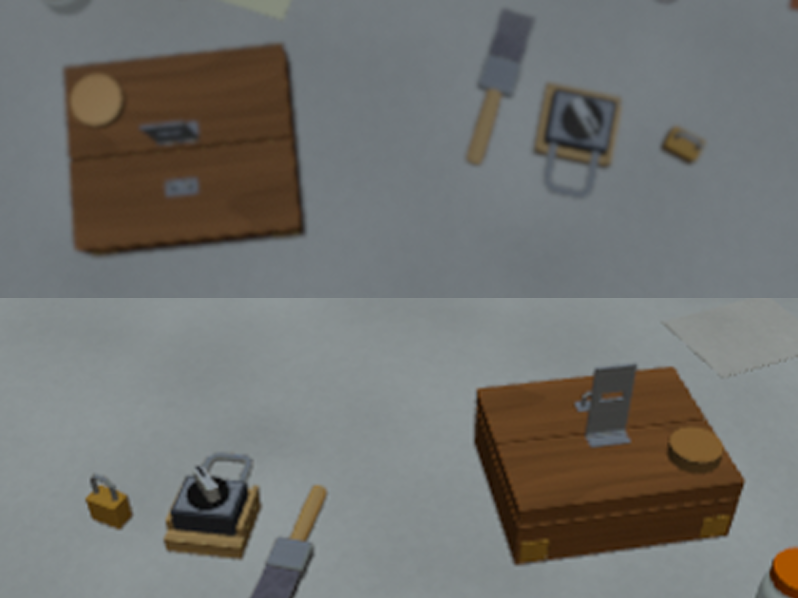

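Top picture: the case is on the left with the upright leaf at about (170,132) and the staple at (180,187). The lock is on the right at about (580,120), its bow towards the robot at (570,190). Next I fit the poses from depth.

```bash
cat >> h.py <<'E'
def cloud(p):
    u,v=np.meshgrid(np.arange(640),np.arange(400)); z=p["z_map"]; m=z>0
    n=cv2.undistortPoints(np.stack([u[m],v[m]],1).astype(float)[:,None],K(p),np.array(p["D"],float))[:,0]
    return np.c_[n,np.ones(len(n))]*z[m][:,None]@rot(p).T+np.array(p["position"],float)
def sel(P,b):
    b=np.array(b); return P[((P>b[:,0])&(P<b[:,1])).all(1)]
E
python3 - <<'E'
from h import *
np.set_printoptions(precision=1,suppress=True)
for cam in ("top","scene"):
    p=env.grab_frame(cam); P=cloud(p); print(cam)
    def rect(n,b):
        Q=sel(P,b); print(n,len(Q),Q.mean(0) if len(Q) else '',np.median(Q[:,2]) if len(Q) else '',cv2.minAreaRect(Q[:,:2].astype(np.float32)) if len(Q)>3 else '')
    rect("case",[(420,720),(60,360),(78,90)])
    rect("leaf",[(500,680),(190,245),(100,200)])
    L=sel(P,[(550,640),(190,245),(105,200)])
    if len(L)>5:
        for z in range(105,185,10):
            q=L[(L[:,2]>=z)&(L[:,2]<z+10)]
            if len(q): print(z,len(q),q.mean(0),q[:,1].min(),q[:,1].max())
    rect("body",[(520,660),(-270,-150),(44,54)])
    rect("stand",[(500,660),(-280,-150),(15,54)])
    rect("ridge",[(520,660),(-270,-150),(68,90)])
    rect("bow",[(460,550),(-260,-120),(25,45)])
    Q=sel(P,[(450,560),(-260,-120),(25,45)]);
    for d in env.landmark_of(p,"bow"): print(d)
E
```

```text
top
case 6643 [571.6 212.7  84.5] 84.63543252543673 ((576.3826904296875, 220.04627990722656), (201.6273651123047, 241.87713623046875), 4.215646266937256)
leaf 157 [574.4 219.8 141.2] 138.03401831224733 ((555.3601684570312, 217.66778564453125), (52.934383392333984, 45.38112258911133), 5.393714904785156)
105 16 [579.6 221.3 110.6] 199.48802072878323 240.39863270765636
115 13 [579.7 218.7 120.7] 198.12703231022016 242.27828362799585
125 17 [579.5 222.5 130.7] 198.54769598186812 242.0445518398929
135 14 [580.  217.1 137.8] 200.12324718022393 237.46878887716713
145 12 [579.1 222.  149.4] 197.22793727229327 241.30041611301465
155 19 [579.3 218.2 159.9] 198.32616019314406 238.29173787053617
165 22 [579.5 219.6 170.6] 198.61825725314685 241.63796722357836
175 21 [580.2 222.  177.2] 199.76378822028153 242.68692654755392
body 350 [ 595.2 -209.3   49.5] 49.53661464479899 ((572.442138671875, -205.1057586669922), (68.12449645996094, 107.73857116699219), 76.6019058227539)
stand 881 [ 582.4 -205.5   38.6] 38.36006133750311 ((577.0037841796875, -206.3667449951172), (84.16122436523438, 125.3903350830
[... 1217 characters left out ...]
93459575407
body 278 [ 607.8 -208.9   48.9] 49.057884770320925 ((599.0458984375, -210.8921661376953), (70.66228485107422, 60.50407409667969), 76.96729278564453)
stand 874 [ 607.3 -206.    35. ] 35.36235099456309 ((580.0894165039062, -207.13470458984375), (86.97509002685547, 124.10283660888672), 76.20481872558594)
ridge 71 [ 602.1 -210.8   75.4] 76.33907829383838 ((599.8924560546875, -211.17379760742188), (39.59577941894531, 11.753080368041992), 27.853487014770508)
bow 86 [ 529.7 -195.1   36.8] 36.989352963931765 ((532.0990600585938, -195.07589721679688), (55.63691711425781, 27.182815551757812), 81.0045166015625)
{'point': [247.1, 203.3], 'score': 0.6}
{'point': [435.8, 199.9], 'score': 0.17}
```

>>> move_arm(
  plan=[
    [[4,-3,0],4,1],
    [[4,-3,0],4,1],
    [[4,-3,0],4,1],
    [[4,-3,0],4,1],
    [[4,-3,0],2.8,1],
  ],
  squeeze=20,
)

```text
time_s: 1.9
ee_pos: [345.7, 405.3, 214.2]
ee_rot: [180.0, 0.0, -175.6]
force: [0.8, 0.8, -0.1]
gripper_width: 54.1
gripper_force: 0.0
```

>>> move_arm(
  plan=[
    [[4,-3,0],0,1],
    [[4,-3,0],0,1],
    [[4,-3,0],0,1],
    [[4,-3,0],0,1],
    [[4,-3,0],0,1],
  ],
)

```text
time_s: 2.4
ee_pos: [545.8, 255.1, 214.1]
ee_rot: [180.0, 0.0, -175.8]
force: [-0.0, 0.2, 0.7]
gripper_width: 14.2
gripper_force: 0.0
```

>>> move_arm(
  plan=[
    [[3.5,-1.7,0],0,1],
    [[3.5,-1.7,0],0,1],
    [[0,0,-4],0,1],
    [[0,0,-4.2],0,1],
    [[0,0,0],0,1],
  ],
)

```text
time_s: 2.9
ee_pos: [610.6, 220.9, 125.7]
ee_rot: [-179.8, -0.7, -175.8]
force: [-0.7, -0.7, -0.0]
gripper_width: 0.5
gripper_force: 0.0
```

>>> move_arm(
  plan=[
    [[-1.2,0,0],0,1],
    [[-1,0,0],0,1],
    [[-1,0,0],0,1],
    [[-1,0,-0.2],0,1],
    [[-1,0,-0.4],0,1],
  ],
)

```text
time_s: 3.4
ee_pos: [562.3, 222.9, 127.4]
ee_rot: [180.0, 0.2, -175.7]
force: [3.0, -1.0, -2.1]
gripper_width: 0.5
gripper_force: 1.7
```

>>> move_arm(
  plan=[
    [[-0.4,-0.2,-0.7],0,1],
    [[-0.2,0,-0.8],0,1],
    [[0,0,-0.8],0,1],
    [[0,0,-0.6],0,1],
    [[0,0,0],0,1],
  ],
)

```text
time_s: 3.9
ee_pos: [556.0, 220.4, 95.4]
ee_rot: [-180.0, -0.1, -175.7]
force: [0.1, 1.1, -0.1]
gripper_width: 0.6
gripper_force: 0.0
```

>>> move_arm(
  plan=[
    [[0,0,-0.2],0,1],
    [[0,0,-0.2],0,1],
    [[0,0,0],0,1],
  ],
)

```text
time_s: 4.2
ee_pos: [556.5, 220.6, 92.8]
ee_rot: [180.0, 0.0, -175.7]
force: [-0.1, 0.2, -0.4]
gripper_width: 0.4
gripper_force: 0.0
```

>>> move_arm(
  plan=[
    [[0,0,-0.2],0,1],
    [[0,0,0],0,1],
  ],
)

```text
time_s: 4.4
ee_pos: [556.4, 220.6, 90.9]
ee_rot: [180.0, 0.0, -175.7]
force: [0.1, 0.4, -0.9]
gripper_width: 0.4
gripper_force: 0.0
```

```bash
python3 - <<'E'
from h import *
print(env.state()["force"],env.state()["ee_pos"])
a=env.grab_frame("scene"); b=env.grab_frame("top")
P=cloud(a); 
A=cv2.resize(a["frame"][130:250,320:480],(640,480))[...,::-1]
cv2.imwrite("pics/h1.png",A)
for l in("hasp_tip","staple"):
  for p in(a,b): print(l,[(d["score"],depth(p,d["point"],1)) for d in env.landmark_of(p,l)[:1]])
E
```

```text
[ 0.06200845  0.42785282 -0.93153696] [556.43180427 220.58005159  90.87627629]
hasp_tip [(0.49, array([504.94391142, 206.70347971,  90.18052268]))]
hasp_tip []
staple [(0.64, array([512.09490407, 215.33190817,  91.67612789]))]
staple [(0.56, array([467.5008716 , 133.40662641, 542.03448753]))]
```

View pics/h1.png

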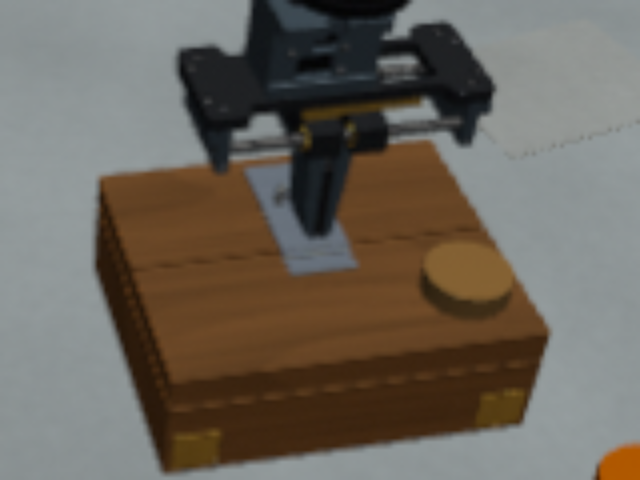

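The leaf lies flat under the closed fingers at (320,230), and the staple pokes through at (280,195). I'll press a bit more, then go up.

>>> move_arm(
  plan=[
    [[0,0,-0.2],0,1],
    [[0,0,0],0,1],
    [[0,0,0],0,1],
  ],
)

```text
time_s: 5.0
ee_pos: [556.5, 220.6, 90.7]
ee_rot: [180.0, 0.1, -175.7]
force: [-3.0, 0.1, 10.0]
gripper_width: 0.5
gripper_force: 4.6
```

>>> move_arm(
  plan=[
    [[0,0,4.5],0,1],
    [[0,0,5],0,1],
    [[0,-3.1,2],0,0.5],
    [[0.4,-4.5,0],3,0.5],
    [[0.4,-4.5,0],3,0.5],
  ],
)

```text
time_s: 5.5
ee_pos: [564.7, 98.8, 205.2]
ee_rot: [-180.0, 0.2, -169.5]
force: [1.0, -0.6, -0.1]
gripper_width: 21.5
gripper_force: 0.0
```

>>> move_arm(
  plan=[
    [[0.4,-4.5,0],3,0.5],
    [[0.5,-4.5,0],3,0.5],
    [[0.5,-4.5,0],3,0.5],
    [[0.5,-4.5,0],3,0.5],
    [[0.5,-4.5,0],3,0.5],
  ],
)

```text
time_s: 6.0
ee_pos: [588.3, -127.2, 204.1]
ee_rot: [-180.0, 0.0, -154.6]
force: [1.2, 0.7, 0.3]
gripper_width: 45.5
gripper_force: 0.0
```

>>> move_arm(
  plan=[
    [[0.5,-4.5,0],1.9,0.5],
    [[0.5,-4.0,0],0,0.5],
    [[0,0,0],0,0.5],
    [[0,0,0],0,0.5],
  ],
)

```text
time_s: 6.4
ee_pos: [598.1, -211.1, 203.5]
ee_rot: [179.9, -0.0, -153.0]
force: [-0.1, 0.4, 0.7]
gripper_width: 45.8
gripper_force: 0.0
```

```bash
python3 - <<'E'
from h import *
np.set_printoptions(precision=1,suppress=True)
s=env.state(); print(s["time_s"],s["ee_pos"],s["ee_rot"],s["qpos"])
p=env.grab_frame("wrist"); save(p,"w1.png")
for l in("dial_grip","bow","padlock"):
  print(l,[(d["score"],d["point"],depth(p,d["point"],1)) for d in env.landmark_of(p,l)[:2]])
P=cloud(p)
for n,b in dict(body=[(520,660),(-270,-150),(45,54)],ridge=[(520,660),(-270,-150),(70,84)],bow=[(440,550),(-260,-150),(30,45)],lid=[(570,590),(190,240),(80,110)]).items():
    Q=sel(P,b); print(n,len(Q),Q.mean(0) if len(Q) else '', cv2.minAreaRect(Q[:,:2].astype(np.float32)) if len(Q)>3 else '')
p=env.grab_frame("scene"); P=cloud(p); Q=sel(P,[(480,580),(190,240),(86,200)]); print(Q[:,2].max(),np.median(Q[:,2]))
E
```

```text
6.4 [ 598.1 -211.1  203.5] [ 179.9   -0.  -153. ] [ -20.5   24.1   82.3    0.    73.7 -137.5]
dial_grip [(0.67, [313.8, 188.6], array([ 594.8, -215.9,   77.9]))]
bow [(0.84, [361.2, 128.6], array([ 526.3, -190.8,    0.4]))]
padlock [(0.78, [315.3, 183.7], array([ 589.8, -216.8,   78.1])), (0.39, [230.4, 109.8], array([ 569.7, -323.9,   34.9]))]
body 2031 [ 594.3 -215.3   49.8] ((598.2239379882812, -213.03248596191406), (70.14495086669922, 58.33686447143555), 76.35253143310547)
ridge 522 [ 597.4 -213.5   77.3] ((597.9790649414062, -213.05563354492188), (40.00914001464844, 11.680131912231445), 27.152116775512695)
bow 818 [ 530.2 -200.3   38.1] ((532.273193359375, -199.992431640625), (35.05845260620117, 59.62996292114258), 0.08595047146081924)
lid 0  
106.24791943419223 89.98985087999336
```

View pics/w1.png

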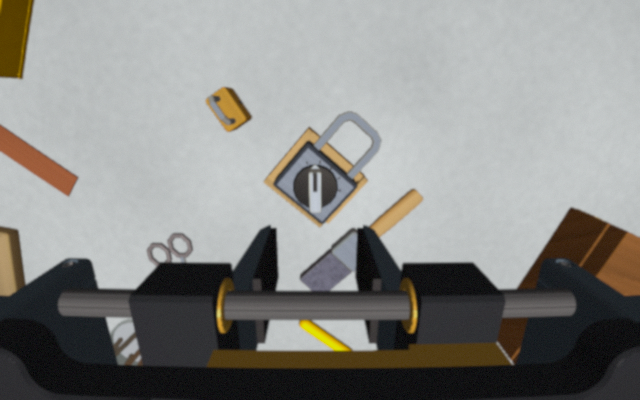

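Dark pointer on the ridge at (315,172), bow up-right at (355,125), nothing in the way. I'll descend onto the ridge.

>>> move_arm(
  plan=[
    [[0,-0.1,-4.5],0,0.5],
    [[0,-0.1,-4.5],0,0.5],
    [[0,0,-3],0,0.5],
    [[0,0,-2.1],0,0.5],
    [[0,0,0],0,0.5],
  ],
  squeeze=25,
)

```text
time_s: 7.15
ee_pos: [597.1, -211.0, 60.6]
ee_rot: [179.8, -0.2, -152.8]
force: [-0.7, -0.5, 0.2]
gripper_width: 45.5
gripper_force: 0.0
```

>>> move_arm(
  plan=[
    [[0,0,0],0,1],
    [[0,0,0],0,1],
    [[0,0,0],0,1],
    [[0,0,0],0,1],
    [[0,0,0],0,1],
  ],
)

```text
time_s: 7.65
ee_pos: [598.6, -212.4, 63.8]
ee_rot: [-180.0, 0.0, -152.8]
force: [-0.1, 0.6, 2.1]
gripper_width: 11.9
gripper_force: 25.0
```

Gripped at 11.9 mm. Turn clockwise 41°.

>>> move_arm(
  plan=[
    [[0,0,0],-4,1],
    [[0,0,0],-4,1],
    [[0,0,0],-4,1],
    [[0,0,0],-4,1],
    [[0,0,0],-4,1],
  ],
)

```text
time_s: 8.15
ee_pos: [598.8, -212.7, 63.8]
ee_rot: [-180.0, 0.1, -173.0]
force: [-0.7, -0.6, 2.0]
gripper_width: 12.1
gripper_force: 25.0
```

>>> move_arm(
  plan=[
    [[0,0,0],-4,1],
    [[0,0,0],-4,1],
    [[0,0,0],-4,1],
    [[0,0,0],-4,1],
    [[0,0,0],-4.9,1],
  ],
)

```text
time_s: 8.65
ee_pos: [598.8, -212.9, 63.8]
ee_rot: [-180.0, 0.1, 166.1]
force: [0.4, -0.7, 2.2]
gripper_width: 12.1
gripper_force: 25.0
```

>>> move_arm(
  plan=[
    [[0,0,0],0,1],
    [[0,0,0],0,1],
    [[0,0,0],0,1],
  ],
)

```text
time_s: 8.95
ee_pos: [598.8, -212.9, 63.8]
ee_rot: [-180.0, 0.1, 166.3]
force: [-1.6, -1.9, 5.4]
gripper_width: 11.6
gripper_force: 25.0
```

>>> move_arm(
  plan=[
    [[0,0,0],0,0.5],
    [[0,0,0],0,0.5],
    [[0,0,0],0,0.5],
    [[0,0,3],0,0.5],
    [[0,0,4],0,0.5],
  ],
)

```text
time_s: 9.45
ee_pos: [596.6, -211.5, 130.9]
ee_rot: [179.9, -0.4, 166.3]
force: [0.2, -0.3, 0.5]
gripper_width: 45.0
gripper_force: 0.0
```

>>> move_arm(
  plan=[
    [[0,0,4],-8,0.5],
    [[-1.5,0.3,1],-8,0.5],
    [[-1.5,0.3,0],-8,0.5],
    [[-1.5,0.3,0],-8,0.5],
    [[-1.5,0.3,0],-8,0.5],
  ],
)

```text
time_s: 9.95
ee_pos: [537.6, -200.0, 182.7]
ee_rot: [-180.0, -0.0, 125.9]
force: [0.1, -0.1, 0.2]
gripper_width: 45.9
gripper_force: 0.0
```

>>> move_arm(
  plan=[
    [[-1.6,0.6,0],-8,0.5],
    [[0,0,0],-8,0.5],
    [[0,0,0],-8,0.5],
    [[0,0,0],-8,0.5],
    [[0,0,0],-8,0.5],
  ],
)

```text
time_s: 10.45
ee_pos: [522.1, -194.1, 182.6]
ee_rot: [-180.0, -0.0, 85.9]
force: [0.2, 0.2, 0.5]
gripper_width: 45.6
gripper_force: 0.0
```

>>> move_arm(
  plan=[
    [[0,0,0],-1.8,0.5],
    [[0,0,0],0,0.5],
    [[0,0,0],0,0.5],
  ],
)

```text
time_s: 10.75
ee_pos: [522.2, -194.2, 182.7]
ee_rot: [-180.0, -0.0, 84.5]
force: [-0.2, -0.8, -0.3]
gripper_width: 45.4
gripper_force: 0.0
```

```bash
python3 - <<'E'
from h import *
np.set_printoptions(precision=1,suppress=True)
s=env.state(); print(s["time_s"],s["ee_pos"],s["ee_rot"],s["qpos"])
p=env.grab_frame("wrist"); save(p,"w2.png")
for q in (p,env.grab_frame("top"),env.grab_frame("scene")):
  P=cloud(q)
  print("bow",[(d["score"],d["point"],at_z(q,d["point"],37)) for d in env.landmark_of(q,"bow")[:2]])
  for n,b in dict(body=[(520,660),(-270,-150),(45,54)],ridge=[(520,660),(-270,-150),(70,84)]).items():
    Q=sel(P,b); print(n,len(Q),cv2.minAreaRect(Q[:,:2].astype(np.float32)) if len(Q)>3 else '')
  Q=sel(P,[(440,560),(-260,-140),(30,45)])
  t=np.radians(-13.65); e=np.array([np.cos(t),np.sin(t)]); n=np.array([-e[1],e[0]])
  D=Q[:,:2]-[598.2,-213]; a=D@e; b=D@n; m=np.abs(b)<12; m2=m&(a<-60)
  print(len(Q),"bow a",a[m2].min() if m2.any() else None,a[m2].max() if m2.any() else None,"sides",b.min(),b.max())
E
```

```text
10.75 [ 522.2 -194.2  182.7] [-180.    -0.    84.5] [-21.6  18.   94.8   0.   67.2 -16.1]
bow [(0.68, [314.4, 184.1], array([ 520.5, -190.1,   37. ]))]
body 2107 ((597.7587280273438, -213.15200805664062), (70.2686767578125, 57.79793930053711), 72.86277770996094)
ridge 614 ((597.5704345703125, -213.0827178955078), (12.26943302154541, 39.323917388916016), 76.38134002685547)
1033 bow a -82.8796809320473 -73.47628146883078 sides -42.82284109743417 30.77204721865876
bow []
body 88 ((605.1080322265625, -184.28915405273438), (12.184737205505371, 57.638179779052734), 74.78253173828125)
ridge 0 
18 bow a None None sides 26.5281487177419 31.517878679599562
bow [(0.55, [241.7, 204.0], array([ 529.7, -191.2,   37. ])), (0.19, [394.3, 216.8], array([619.1, 205.4,  37. ]))]
body 276 ((599.0455932617188, -211.26126098632812), (70.52751922607422, 60.022918701171875), 74.1635971069336)
ridge 70 ((598.5697021484375, -211.22967529296875), (12.639718055725098, 42.46331787109375), 77.32323455810547)
93 bow a -82.23096835775344 -71.06085515930742 sides -40.3233628590589 33.042693331263244
```

View pics/w2.png

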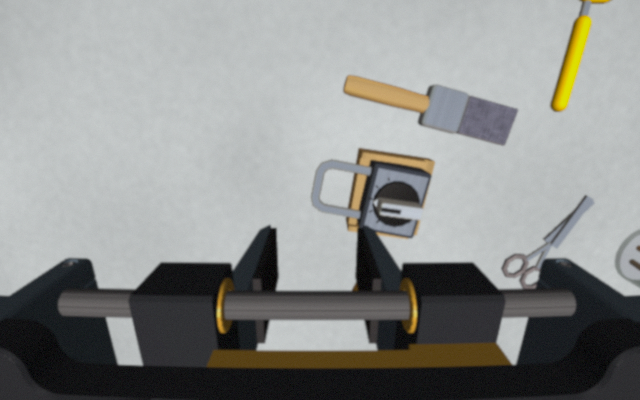

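Pointer lies along the lock axis and points left at the bow, (385,208). The lock twisted ~3° within its play. I'll align the yaw, go lower and measure the loop precisely.

>>> move_arm(
  plan=[
    [[0,0.1,-3],-5,0.62],
    [[0,0.1,-3],-5,0.62],
    [[0,0,0],0,0.62],
    [[0,0,0],0,0.62],
  ],
)

```text
time_s: 11.45
ee_pos: [522.5, -192.5, 123.2]
ee_rot: [-180.0, -0.0, 74.6]
force: [0.2, -1.0, 1.3]
gripper_width: 34.8
gripper_force: 0.0
```

```bash
python3 - <<'E'
from h import *
np.set_printoptions(precision=1,suppress=True)
s=env.state(); print(s["time_s"],s["ee_pos"],s["ee_rot"],s["gripper_width"])
p=env.grab_frame("wrist"); P=cloud(p)
Q=sel(P,[(505,565),(-230,-160),(29,46)]); 
q=Q[:,:2]; print(len(q))
for yaw in (-13,-14,-15,-16,-17,-18):
  t=np.radians(yaw); e=np.array([np.cos(t),np.sin(t)]); n=np.array([-e[1],e[0]])
  D=q-[522.8,-191.5]; a=D@e; b=D@n; m=np.abs(b)<10; L=(a>8)&(a<30)
  l=b[L&(b>0)];r=b[L&(b<0)]; print(yaw,"bar",a[m&(a<12)].min(),a[m&(a<12)].max(),"L",l.min(),l.max(),"R",r.min(),r.max(),"z",sel(P,[(505,565),(-230,-160),(29,46)])[L][:,2].max())
E
```

```text
11.45 [ 522.5 -192.5  123.2] [-180.    -0.    74.6] 34.792799367569074
1395
-13 bar -4.143500163923193 5.0150237657746155 L 17.70578011879289 27.56127462427918 R -27.888509956324164 -17.993742567854635 z 41.13198793215116
-14 bar -3.9798494996274534 4.855106030098058 L 17.8533764358776 27.78440706522281 R -27.564098982792427 -17.84648891311659 z 41.13198793215116
-15 bar -3.823216703099131 4.6937093820922655 L 18.161300537995185 28.05968786276823 R -27.387656013103037 -17.69379904497279 z 41.13198793215116
-16 bar -3.7524691646334847 4.747581864001971 L 18.31189175798103 28.378025533737596 R -27.228447559105003 -17.535719474236206 z 41.13198793215116
-17 bar -3.9176173586988945 4.8329516451348695 L 18.456904998346108 28.687718983225277 R -27.060945056212578 -17.372298353475443 z 41.13198793215116
-18 bar -4.082483342025324 4.916849262378807 L 19.61620434979048 29.092579234022494 R -26.885199527310768 -16.420264822482615 z 41.13198793215116
```

>>> move_arm(
  plan=[
    [[0.05,0.1,-3.5],0,0.62],
    [[0,0,-3.5],0,0.62],
    [[0,0,-2],0,0.62],
    [[0,0,-1.6],0,0.62],
    [[0,0,0],0,0.62],
  ],
  squeeze=40,
)

```text
time_s: 12.0
ee_pos: [522.8, -191.4, 16.6]
ee_rot: [-179.9, -0.0, 74.5]
force: [0.0, 0.8, 0.6]
gripper_width: 34.5
gripper_force: 0.0
```

>>> move_arm(
  plan=[
    [[0,0,0],0,1],
    [[0,0,0],0,1],
    [[0,0,0],0,1],
    [[0,0,0],0,1],
  ],
)

```text
time_s: 12.4
ee_pos: [523.2, -191.6, 17.9]
ee_rot: [179.9, 0.0, 74.5]
force: [-0.4, -0.5, 1.2]
gripper_width: 7.8
gripper_force: 38.9
```

>>> move_arm(
  plan=[
    [[-0.48,0.12,0],0,1],
    [[-0.48,0.13,0],0,1],
    [[-0.48,0.12,0],0,1],
    [[-0.48,0.13,0],0,1],
    [[0,0,0],0,1],
  ],
)

```text
time_s: 12.9
ee_pos: [503.3, -186.4, 17.2]
ee_rot: [180.0, 0.0, 74.5]
force: [1.7, 1.1, 2.7]
gripper_width: 8.5
gripper_force: 39.3
```

>>> move_arm(
  plan=[
    [[-0.2,0.05,0],0,1],
    [[0,0,0],0,1],
  ],
)

```text
time_s: 13.1
ee_pos: [503.3, -186.5, 17.4]
ee_rot: [179.8, 0.0, 74.5]
force: [4.4, 0.1, 0.8]
gripper_width: 8.3
gripper_force: 39.2
```

```bash
python3 - <<'E'
from h import *
p=env.grab_frame("scene"); P=cloud(p)
for n,b in dict(body=[(520,660),(-270,-150),(45,54)],ridge=[(520,660),(-270,-150),(70,84)]).items():
    Q=sel(P,b); print(n,len(Q),cv2.minAreaRect(Q[:,:2].astype(np.float32)) if len(Q)>3 else '')
save(p,"s3.png",(150,100,350,260),4)
E
```

```text
body 274 ((573.8348388671875, -204.91197204589844), (70.5890121459961, 112.48117065429688), 75.16251373291016)
ridge 72 ((568.586181640625, -198.99310302734375), (15.481523513793945, 103.32140350341797), 68.378173828125)
```

View pics/s3.png

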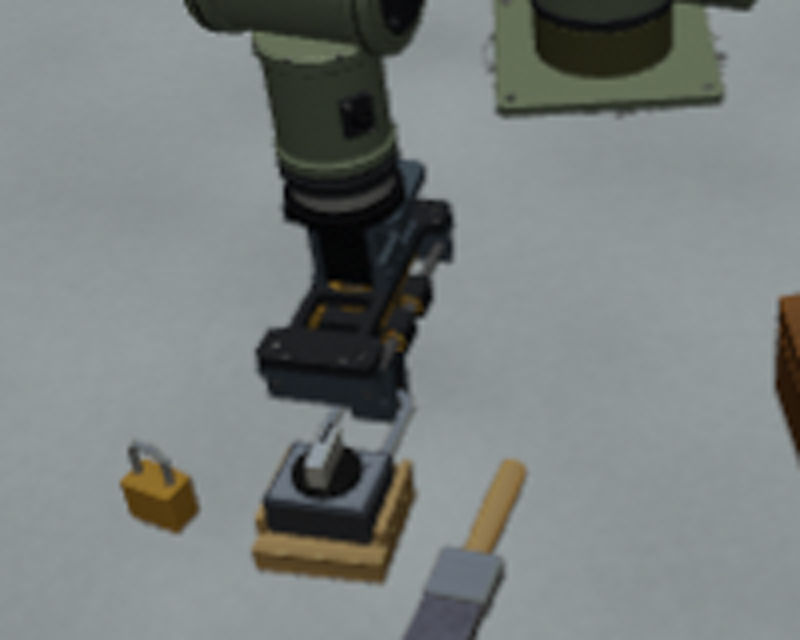

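Stand and body are unmoved at (325,490); the shackle is pulled out and hit its end stop (4 N). Now lift.

>>> move_arm(
  plan=[
    [[0,0,0],0,1],
    [[0,0,1],0,1],
    [[0,0,1.5],0,1],
    [[0,0,1.5],0,1],
    [[0,0,1.5],0,1],
  ],
  squeeze=55,
)

```text
time_s: 13.65
ee_pos: [498.6, -184.9, 70.7]
ee_rot: [-179.5, -0.0, 74.4]
force: [0.6, -0.7, -3.6]
gripper_width: 8.1
gripper_force: 56.9
```

>>> move_arm(
  plan=[
    [[0,0,2],0,1],
    [[0,0,2],0,1],
    [[0,0,2],0,1],
    [[0,0,2],0,1],
    [[0,0,2],0,1],
  ],
)

```text
time_s: 14.15
ee_pos: [498.7, -185.0, 170.7]
ee_rot: [-179.5, -0.0, 74.4]
force: [-0.1, -0.1, -4.2]
gripper_width: 7.7
gripper_force: 55.8
```

>>> move_arm(
  plan=[
    [[0,0,2],0,1],
    [[0,0,2],0,1],
    [[0,0,2],0,1],
    [[0,0,2],0,1],
    [[0,0,1],0,1],
  ],
)

```text
time_s: 14.65
ee_pos: [500.2, -185.6, 261.7]
ee_rot: [-179.8, -0.0, 74.4]
force: [-0.4, 0.1, -3.6]
gripper_width: 8.2
gripper_force: 55.7
```

```bash
python3 - <<'E'
from h import *
s=env.state(); print(s["time_s"],s["ee_pos"],s["force"],s["torque"],s["gripper_width"],s["gripper_force"])
p=env.grab_frame("scene"); save(p,"s4.png",(150,60,390,260),3)
E
```

```text
14.65 [ 500.21595303 -185.59333835  261.70163456] [-0.43420893  0.12394622 -3.57959259] [-0.04710031  0.26064485  0.02974208] 8.1690169123441 55.744191985577345
```

View pics/s4.png

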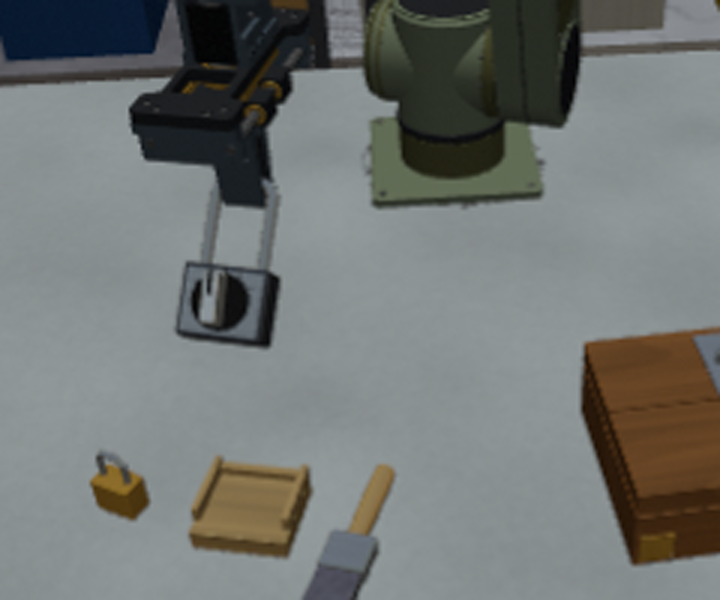

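The lock hangs open below the fingers at (225,300), and the stand is empty. I'll carry it over the staple.

>>> move_arm(
  plan=[
    [[0,1,0],0,1],
    [[0.2,2,0],0,1],
    [[0.2,2.5,0],0,1],
    [[0.2,2.5,0],0,1],
    [[0.2,2.5,0],0,1],
  ],
)

```text
time_s: 15.2
ee_pos: [508.0, -79.0, 259.8]
ee_rot: [-179.7, 0.0, 74.4]
force: [-0.9, 0.5, -3.9]
gripper_width: 8.1
gripper_force: 55.8
```

>>> move_arm(
  plan=[
    [[0.2,2.5,0],0,1],
    [[0.2,2.5,0],0,1],
    [[0.2,2.5,0],0,1],
    [[0.2,2.5,0],0,1],
    [[0.2,2.5,0],0,1],
  ],
)

```text
time_s: 15.7
ee_pos: [517.9, 45.7, 259.9]
ee_rot: [-179.7, 0.1, 74.5]
force: [0.5, -0.5, -4.0]
gripper_width: 8.1
gripper_force: 55.8
```

>>> move_arm(
  plan=[
    [[0.2,2.5,0],0,1],
    [[0.2,2.5,0],0,1],
    [[0.2,2.5,0],0,1],
    [[0.2,2.5,0],0,1],
    [[0.2,2.5,0],0,1],
  ],
)

```text
time_s: 16.2
ee_pos: [527.8, 170.4, 259.8]
ee_rot: [-179.7, 0.1, 74.5]
force: [0.4, -0.6, -3.5]
gripper_width: 7.4
gripper_force: 55.8
```

>>> move_arm(
  plan=[
    [[0.2,2,0],0,1],
    [[0.1,1.6,0],0,1],
    [[0,1,0],0,1],
    [[0,0,0],0,1],
    [[0,0,0],0,1],
  ],
)

```text
time_s: 16.7
ee_pos: [532.3, 214.6, 261.6]
ee_rot: [-180.0, 0.1, 74.5]
force: [0.1, -0.1, -3.5]
gripper_width: 8.1
gripper_force: 55.8
```

>>> move_arm(
  plan=[
    [[0,0,0],0,1],
    [[0,0,0],0,1],
    [[0,0,0],0,1],
    [[0,0,0],0,1],
    [[0,0,0],0,1],
  ],
)

```text
time_s: 17.2
ee_pos: [532.7, 214.9, 262.1]
ee_rot: [180.0, -0.0, 74.4]
force: [-0.4, 0.3, -4.4]
gripper_width: 7.9
gripper_force: 55.8
```

```bash
python3 - <<'E'
from h import *
s=env.state(); print(s["time_s"],s["ee_pos"],s["force"],s["gripper_width"],s["gripper_force"])
p=env.grab_frame("scene"); save(p,"s5.png",(300,40,540,240),3)
E
```

```text
17.2 [532.70223247 214.88309833 262.05495025] [-0.44217945  0.27848101 -4.44217302] 7.860424228991318 55.75527498498559
```

View pics/s5.png

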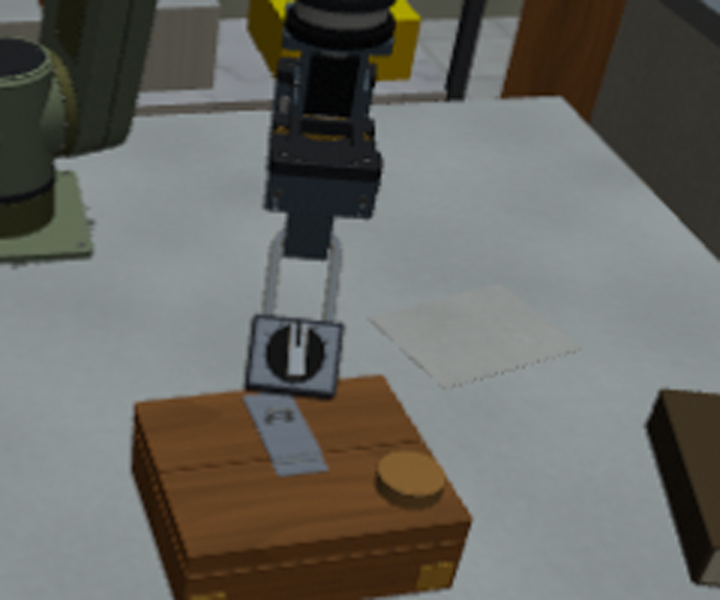

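The open lock hangs clear at (295,355) above the staple at (280,413). The hasp is flat and the sponge untouched, so I'm handing in.

```bash
python3 -c "
from workcell import env
print(env.job_done())"
```

```text
the job is handed in; nothing more can be done
None
```

I handed the job in at about 17 s: the hasp is down over the staple, and the opened padlock is held still with its bow over the staple, about 28 cm above the table. The hand-in gave no verdict, so I can't confirm it passed the judging.

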